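# Lengthen the dryer-rest boom by one hole

### The job

The dryer rest on the grooming bench is too short: pinch the two opposite spring pins of its square telescopic boom flush with the sliding sleeve, and slide the sleeve outwards, away from the column, to the next hole, so that both pins spring out again and lock it there. Pinch gently (the thin-walled sleeve dents above about 60 N of grip), then let go, and leave everything else on the bench where it is.

Things in the scene. Friction and masses are not known exactly. Their poses are not given: they have to be found in the camera images.
- boom: fixed boom: dark steel foot (70 x 120 mm) and column (36 x 42 mm, 108 mm high), centred 155 mm along its -x, carrying a level dark square inner tube along its x. Origin on the bench straight below the spring pins; z up, x level from the column towards the free end: the way the sleeve must slide. The pins stay with the boom
- pins (a point): point midway between the two pins, on the tube's axis, 85 mm above the bench; fixed to the boom. x outwards (away from the column), y level through both pins. Pins: round, domed steel, 11 mm thick, one each side (+y, -y), sprung out 6 mm proud of the sleeve, tips 24 mm from this point, pushed straight in towards the axis
- sleeve (a joint): slide of the sleeve in m along the boom's x. 0: pins in the middle holes (start; about 1 mm of play). +0.040: one hole outwards (goal). -0.040: one hole inwards. Stops at -0.046, +0.054. Locked unless both pins are about flush; then 10 to 20 N pushes the domes under the hole edges; they ride inside the wall and spring out at the next hole, locking there unless slid past fast. Drag about 2 N
- sleeve_mid (a point): point on the sleeve's axis between its middle pair of holes; moves with the sleeve, axes as pins. Bare aluminium square tube, 36 x 36 mm, flat sides, wall 3 mm, about 0.25 kg; three 13 mm square holes in each side face (+y, -y), 40 mm apart; metal from 60 mm on the column side of this point to 75 mm outwards. A flat pad at least 18 mm wide pinching a pin ends flat on the side, pin flush
- fork (a point): centre of the black end block at the sleeve's outer end, 82 mm outwards of sleeve_mid, same axes; block 14 mm long. It carries a rubber U-shaped fork for the dryer, 96 mm wide, prongs rising to 48 mm above the axis: keep the gripper clear of it
- pin_a (a joint): the pin on the +y side: how far it is pushed in, in m. 0: sprung out fully; 0.006: flush with the sleeve's side; 0.009: inside under the wall. Spring about 1 N at 0, 3 N at flush
- pin_b (a joint): the pin on the -y side, likewise
- brush: orange silicone brush, 120 x 55 x 26 mm, lying beside the boom; origin centre of its underside; leave alone
- comb: double-sided steel comb, 160 x 56 x 6 mm, lying flat beside the boom; origin centre of its underside; leave alone
- saucer: empty stoneware saucer, 140 mm wide, 20 mm high; origin centre of its underside; leave alone
- spray: amber bottle, 60 mm thick, 150 mm high, standing; origin centre of its underside; leave alone
- jar: white lidded jar, 72 mm thick, 80 mm high, standing; origin centre of its underside; leave alone
- dryer: black hand dryer lying on the bench, barrel 72 mm thick and 185 mm long, handle out to one side; origin below the barrel on the bench; leave alone

How it is judged:
By the outcome, as a careful person would: the job done as asked, in the order asked, and still so for the second after the job is handed in, with the robot touching nothing.
It also fails if it takes over 32 s, if anything falls off the work surface, if the arm or the gripper's body presses on something with over 40 N, if the wrist force passes 120 N, or if a joint passes its speed limit or range.

### The arm

A 6-joint arm with a two-finger parallel gripper is mounted at the origin on the work surface. World frame = base frame: x ahead of the robot, y to its left, z up, the work surface at z = 0. Lengths are in m, angles in rad, forces in N, time in s.
With the tool pointing down it reaches from about 0.4 to 0.925 m from the base axis. Payload 3.4 kg.
Tool frame: the origin (TCP) lies between the finger pads; the fingertips stand 11 mm ahead of it and the grasp point (between the pads) lies 8 mm behind it; z points along the fingers, y is the line along which they close (so a half turn about z gives the same grasp; the last joint's range is limited). The gripper opens to 85 mm and grips with 20 to 120 N. Pads are 22 mm wide; open, the fingers measure 114 mm over their backs; the gripper's body (76 mm by 85 mm) begins 54 mm behind the grasp point. The pads swing forward as they close: fully open they stand 13 mm farther back than shut.
Start: joints at [-1.31, 0.307, 1.506, -0, 1.328, -0.073], TCP at [0.189, -0.543, 0.242] pointing down, gripper open.
Joint ranges: [-3.12, 3.12], [-1.05, 2.28], [0.14, 2.33], [-1.42, 4.57], [0.1, 2.73], [-2.68, 2.68]. Speed limits (rad/s): [2.57, 2.57, 3.14, 3.14, 3.14, 3.14].

### API

Orientations are given as a unit quaternion [x, y, z, w].
In Python, from rig import status, optics, order gives the robot as it stands.
- The arm moves only by the shell command python3 -m pendant 'ROWS' [OPENING]. ROWS is JSON, a list of rows, each a list of 4 numbers: the shift along the tool's x, y, z in cm, then the turn about the tool's z in rad. In form: [[tx, ty, tz, twist], ...]. A call has 1 to 12 rows; each row shifts and turns the commanded pose from where the row before left it, along the tool's axes as they then stand; what a row does not reach is not made up. A row lasts 1/12 s, in which the tool goes at most 41.7 mm and 7.16 degrees, less where a joint would pass 70% of its speed; a pose out of reach is approached as far as the arm can. A call with a gripper value outside its range is refused whole. OPENING is the opening, from 0 (shut) to 1 (fully open), set as the call begins (- or left out, the last holds). The fingers move at their own pace and stop on an object; the grip force is fixed at half the most. Time passes only in rows, so rows that do not move let the fingers close. It gives the time, the measured TCP pose, the force, the opening and the grip force at its end, in the units of the state.
- status.observe(): the state, without advancing time (a new reading comes with each control period).
- optics.snapshot(name): name is "scene" or "side" or "wrist"; returns the picture (420x560x3 uint8, blue, green, red); there is no depth.
- optics.camera_model(name): a dict with "intrinsics" (3x3 intrinsics, pixels), "position" and "rotation" of the camera in the world; the wrist camera has in their place "T_tool_cam" (4x4, takes a point from camera to tool coordinates, whose origin is the TCP and whose axes are the flange's). Camera axes: x right, y down, z forward; pixel columns grow to the right and rows downward; lengths in m; the calibration is good to about 2 mm. The wrist camera is an equidistant fisheye: a pixel r from the principal point sees the ray r / f radians off the axis. A picture is of the moment at which its call begins: read the wrist's pose just before it. camera_model takes no time and is no camera call.
- order.finish_job(): hands the job in; it is judged then, once.
The state is a dict: "clock": time; "q": joint angles; "joint_velocities": joint speeds; "tau": joint torques, N m; "tool_pos": TCP position; "eef_rot": TCP orientation; "contact_force": force on the tool from outside, world axes, zero at the start; "torque": the same for the moment, N m; "width": finger opening in m; "grip_force": force on a finger pad.
Only numpy, scipy, OpenCV 4.12 (cv2) and the standard library are available. Lean on these libraries where they do the work, as an engineer would, in place of code of your own. Each camera call takes 0.05 s, during which the arm holds its last target. There are 200 camera calls.

## Working session

There is one attempt and no reset: what is moved stays moved. The work goes in short steps, Python scripts to look and compute and a shell command to move; the robot and the scene stay as the last step left them, time stands still between calls to the robot, and variables do not carry over. Pictures are saved under pics/ and viewed, at most 10 in all, crops included, and the job is handed in when it is done.

```bash
mkdir -p pics
python3 - <<'E'
from rig import status, optics
import cv2
s=status.observe();print(s)
for n in("scene","side"):
    cv2.imwrite(f"pics/{n}1.png",optics.snapshot(n));print(optics.camera_model(n))
E
```

```text
{'clock': 0.0, 'q': array([-1.30951225e+00,  3.07554504e-01,  1.50765901e+00, -4.56405846e-06,
        1.32843802e+00, -7.35325801e-02]), 'joint_velocities': array([ 2.14218327e-04,  2.96443177e-04,  6.06709856e-05, -1.37976064e-03,
       -2.72388796e-04, -1.25951485e-03]), 'tau': array([ 2.05161334e-03, -4.57541692e+01, -2.51915288e+01, -1.02535703e-04,
        1.30393932e-02,  9.64173040e-06]), 'tool_pos': array([ 0.18872358, -0.54242426,  0.24139706]), 'eef_rot': array([ 9.86019307e-01,  1.66627927e-01, -9.87026978e-05, -1.02470079e-03]), 'contact_force': array([0.34044843, 0.32575976, 0.73319304]), 'torque': array([ 0.02806664, -0.0141956 ,  0.0268597 ]), 'grip_force': 0.0, 'width': 0.08514335414454278}
{'intrinsics': array([[480.73017877,   0.        , 279.10561564],
       [  0.        , 480.73017877, 212.10130536],
       [  0.        ,   0.        ,   1.        ]]), 'position': array([1.20716314, 0.62660554, 1.24722418]), 'rotation': array([ 0.35887425,  0.86889217, -0.31202403, -0.1373924 ])}
{'intrinsics': array([[482.0576404 ,   0.        , 277.12354924],
       [  0.        , 482.0576404 , 209.91539677],
       [  0.        ,   0.        ,   1.        ]]), 'position': array([0.18087372, 0.76724068, 1.16043592]), 'rotation': array([-0.16123723,  0.92747968, -0.33143762,  0.06271453])}
```

View pics/scene1.png

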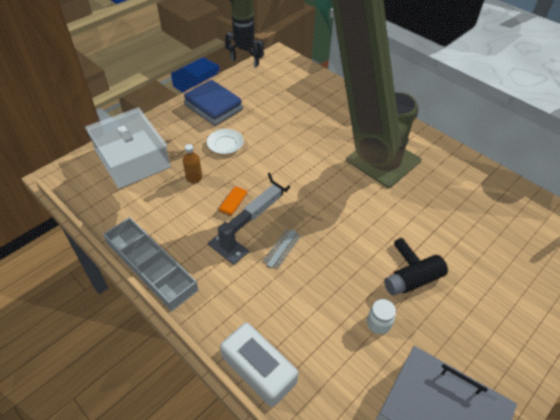

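View pics/side1.png

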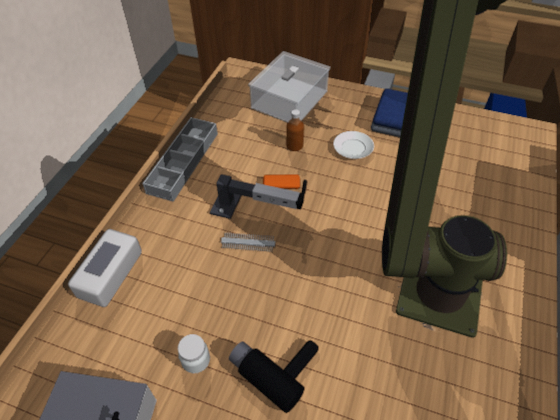

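The scene picture shows the boom from its foot at about (228,248) to its fork at (278,185). In the side picture it runs from (225,205) to (302,193), with the brush and comb beside it. I'll enlarge both.

Run:
```python
import cv2,numpy as np
a=cv2.imread("pics/scene1.png")[165:265,200:300];b=cv2.imread("pics/side1.png")[150:250,205:315]
r=lambda i,k:cv2.resize(i,None,fx=k,fy=k,interpolation=cv2.INTER_CUBIC)
a=r(a,4)[:,:];b=r(b,400/110)
h=max(a.shape[0],b.shape[0]);o=np.zeros((h,a.shape[1]+b.shape[1],3),np.uint8)
o[:a.shape[0],:a.shape[1]]=a;o[:b.shape[0],a.shape[1]:]=b
cv2.imwrite("pics/crop.png",o);print(o.shape)
```

```text
(400, 800, 3)
```

View pics/crop.png

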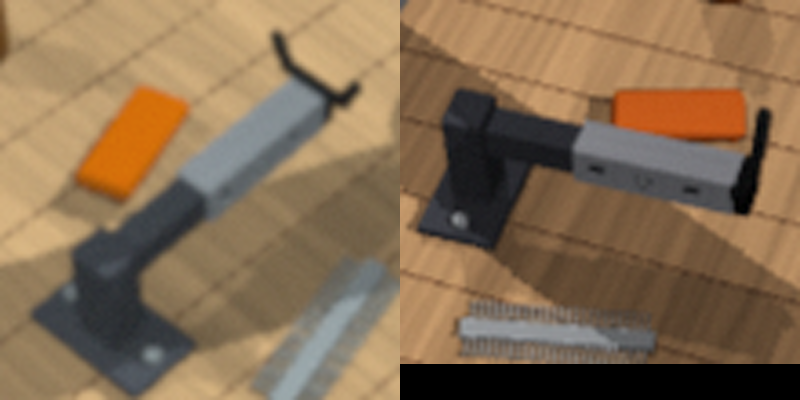

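The enlarged crop shows the sleeve's top corners: scene view (180,177), (207,195), (287,75), (327,100); side view (583,121), (574,158), (750,152), (742,182). The near pin is at (643,182).

```bash
cat > h.py <<'E'
import numpy as np
from scipy.spatial.transform import Rotation as R
from rig import optics,status
def hit(n,uv,z):
    c=optics.camera_model(n);d=R.from_quat(c["rotation"]).as_matrix()@np.linalg.inv(c["intrinsics"])@[*uv,1];p=np.array(c["position"])
    return p+d*(z-p[2])/d[2]
E
python3 - <<'E'
from h import *
P={}
for n,l in(("scene",[(180,177),(207,195),(287,75),(327,100)]),("side",[(583,121),(574,158),(750,152),(742,182)])):
    for u,v in l:
        px=(200+u/4,165+v/4) if n=="scene" else (205+(u-400)/3.636,150+v/3.636)
        p=hit(n,px,.103);P.setdefault(n,[]).append(p);print(n,p.round(4))
for n,q in P.items():
    i=(q[0]+q[1])/2;o=(q[2]+q[3])/2;d=o-i;L=np.linalg.norm(d);print(n,L,np.degrees(np.arctan2(d[1],d[0])),i+d*60/135)
print(hit("side",(205+243/3.636,150+182/3.636),.085))
T=R.from_quat(status.observe()["eef_rot"]).as_matrix();print(T.round(3));print(optics.camera_model("wrist"))
E
```

```text
scene [ 0.5849 -0.1173  0.103 ]
scene [ 0.5824 -0.0893  0.103 ]
scene [ 0.449  -0.1364  0.103 ]
scene [ 0.4454 -0.0942  0.103 ]
side [ 0.5826 -0.1216  0.103 ]
side [ 0.5746 -0.0816  0.103 ]
side [ 0.4432 -0.1348  0.103 ]
side [ 0.4393 -0.1025  0.103 ]
scene 0.136950258912833 -174.9586083239469 [ 0.52299655 -0.10862333  0.103     ]
side 0.13838733854171148 -172.9281437561881 [ 0.51753963 -0.10919283  0.103     ]
[ 0.51908271 -0.09065226  0.085     ]
[[ 0.944  0.329 -0.001]
 [ 0.329 -0.944  0.002]
 [ 0.    -0.002 -1.   ]]
{'intrinsics': array([[325.1922621 ,   0.        , 279.83663957],
       [  0.        , 325.1922621 , 213.0694102 ],
       [  0.        ,   0.        ,   1.        ]]), 'T_tool_cam': array([[-6.86782415e-04, -9.47049746e-01, -3.21086137e-01,
         8.24591004e-02],
       [ 9.99999481e-01, -8.91995961e-04,  4.92025260e-04,
         1.04895331e-03],
       [-7.52379935e-04, -3.21085632e-01,  9.47049867e-01,
        -1.32456788e-01],
       [ 0.00000000e+00,  0.00000000e+00,  0.00000000e+00,
         1.00000000e+00]])}
```

```bash
python3 -m pendant '[[1.9,-1.25,0,0],[1.9,-1.25,0,0],[1.9,-1.25,0,0],[1.9,-1.25,0,0],[1.9,-1.25,0,0],[1.9,-1.25,0,0],[1.9,-1.25,0,0],[1.9,-1.25,0,0],[1.9,-1.25,0,0],[1.9,-1.25,0,0],[1.9,-1.25,0,0],[1.9,-1.25,0,0]]' 1
python3 -m pendant '[[1.9,-1.25,0,0],[1.9,-1.25,0,0],[1.9,-1.25,0,0],[1.9,-1.25,0,0],[1.9,-1.25,0,0],[1.9,-1.25,0,0],[1.9,-1.25,0,0],[1.9,-1.25,0,0],[1.9,-1.25,0,0],[1.9,-1.25,0,0],[1.9,-1.25,0,0],[1.9,-1.25,0,0]]'
python3 -m pendant '[[0,0,0,0.11],[0,0,0,0.11],[0,0,0,0],[0,0,0,0],[0,0,0,0]]'
python3 - <<'E'
from h import *
import cv2
s=status.observe();print(s["tool_pos"],R.from_quat(s["eef_rot"]).as_matrix().round(3),s["clock"])
cv2.imwrite("pics/w1.png",optics.snapshot("wrist"))
E
```

```text
clock: 1.1
tool_pos: [0.3553, -0.3253, 0.242]
eef_rot: [0.986, 0.167, -0.0, -0.0]
contact_force: [-0.7, 0.4, 0.1]
width: 0.0855
grip_force: 0.0
clock: 2.1
tool_pos: [0.5212, -0.1088, 0.2418]
eef_rot: [0.986, 0.167, -0.0, -0.0]
contact_force: [0.5, 0.1, 0.4]
width: 0.0855
grip_force: 0.0
clock: 2.52
tool_pos: [0.5207, -0.11, 0.2421]
eef_rot: [0.998, 0.059, -0.0, -0.0]
contact_force: [0.0, -0.4, -0.1]
width: 0.0855
grip_force: 0.0
[ 0.52073547 -0.11001412  0.24206599] [[ 0.993  0.117 -0.001]
 [ 0.117 -0.993  0.   ]
 [-0.001 -0.    -1.   ]] 2.5167
```

View pics/w1.png

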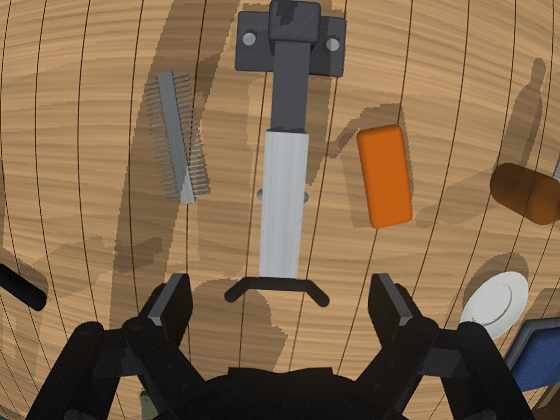

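The wrist view shows both pins, at about (261,197) and (305,197). The sleeve's inner end is at (267,130) and (308,131), its outer end at (260,277) and (299,277).

```bash
cat >> h.py <<'E'
def whit(uv,z,s):
    c=optics.camera_model("wrist");K=c["intrinsics"];T=np.array(c["T_tool_cam"])
    x=(np.array(uv)-K[:2,2])/K[0,0];th=np.hypot(*x);d=np.array([*(x/th*np.sin(th)),np.cos(th)])
    M=R.from_quat(s["eef_rot"]).as_matrix();p=np.array(s["tool_pos"])+M@T[:3,3];d=M@T[:3,:3]@d
    return p+d*(z-p[2])/d[2]
def intool(p,s): return R.from_quat(s["eef_rot"]).as_matrix().T@(p-s["tool_pos"])
E
python3 - <<'E'
from h import *
s=status.observe()
q=[whit(u,z,s) for u,z in(((267,130),.103),((308,131),.103),((260,277),.103),((299,277),.103),((261,197),.085),((305,197),.085))]
for p in q: print(p.round(4),intool(p,s).round(4))
i=(q[0]+q[1])/2;o=(q[2]+q[3])/2;d=o-i;t=intool(i,s)-intool(o,s)
print(np.linalg.norm(d),"yaw err tool",np.arctan2(t[1],t[0]),"mid",intool(i+d*60/135,s),"pins",intool((q[4]+q[5])/2,s))
E
```

```text
[ 0.5825 -0.0934  0.103 ] [ 0.0633 -0.0094  0.1391]
[ 0.5857 -0.1273  0.103 ] [0.0626 0.0247 0.1391]
[ 0.445 -0.101  0.103] [-0.0741 -0.0179  0.1392]
[ 0.4493 -0.1381  0.103 ] [-0.0741  0.0196  0.1392]
[ 0.5191 -0.0939  0.085 ] [ 0.0003 -0.0162  0.1571]
[ 0.5238 -0.1345  0.085 ] [0.0003 0.0246 0.1571]
0.13725608329927472 yaw err tool 0.049522897858020914 mid [0.00205596 0.00462008 0.13913299] pins [0.00028801 0.00418097 0.15713381]
```

```bash
python3 -m pendant '[[0.1,0.4,0,0.05],[0,0,2,0],[0,0,2,0],[0,0,2,0],[0,0,2,0],[0,0,0,0],[0,0,0,0]]'
python3 - <<'E'
from h import *
import cv2
cv2.imwrite("pics/w2.png",optics.snapshot("wrist"))
E
```

```text
clock: 3.15
tool_pos: [0.5215, -0.1138, 0.1616]
eef_rot: [0.999, 0.033, -0.001, -0.0]
contact_force: [0.0, -0.1, -0.1]
width: 0.0855
grip_force: 0.0
```

View pics/w2.png

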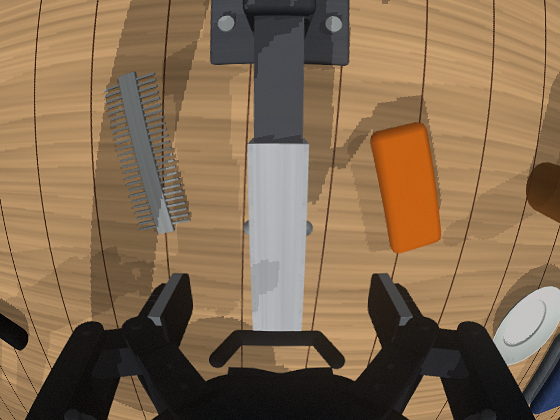

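The boom is now aligned in the wrist view. The pins are at (247,228) and (309,228), and the sleeve's inner end is at (247,143) and (309,143).

Run:
```python
from h import *
s=status.observe()
q=[whit(u,z,s) for u,z in(((247,143),.103),((309,143),.103),((253,331),.103),((303,331),.103),((247,228),.085),((309,228),.085))]
for p in q: print(intool(p,s).round(4))
```

```text
[ 0.0614 -0.0183  0.0597]
[0.0614 0.0184 0.0597]
[-0.0758 -0.0191  0.0597]
[-0.0758  0.0185  0.0597]
[ 0.0006 -0.0217  0.0777]
[0.0006 0.0214 0.0777]
```

```bash
python3 -m pendant '[[0,0,2,0],[0,0,2,0],[0,0,2,0],[0,0,1.5,0],[0,0,1,0],[0,0,0,0],[0,0,0,0]]'
python3 -m pendant '[[0,0,0,0],[0,0,0,0],[0,0,0,0],[0,0,0,0],[0,0,0,0],[0,0,0,0],[0,0,0,0],[0,0,0,0]]' 0.45
python3 -m pendant '[[0,0,0,0],[0,0,0,0],[0,0,0,0],[0,0,0,0]]' 0.41
```

```text
clock: 3.78
tool_pos: [0.5232, -0.114, 0.078]
eef_rot: [0.999, 0.032, 0.0, 0.0]
contact_force: [-0.2, -0.3, 0.3]
width: 0.0853
grip_force: 0.0
clock: 4.45
tool_pos: [0.523, -0.1132, 0.078]
eef_rot: [0.999, 0.032, 0.001, -0.0]
contact_force: [-0.6, 3.8, 5.8]
width: 0.0385
grip_force: 3.7
clock: 4.78
tool_pos: [0.5229, -0.112, 0.0782]
eef_rot: [0.999, 0.032, 0.001, -0.001]
contact_force: [-0.2, 8.6, 8.5]
width: 0.0354
grip_force: 31.1
```

```bash
python3 -m pendant '[[0,-0.1,0,0],[0,-0.1,0,0],[0,0,0,0]]' 0.40
python3 -m pendant '[[-0.1,0,0,0],[-0.1,0,0,0],[-0.1,0,0,0],[-0.1,0,0,0],[-0.1,0,0,0],[-0.1,0,0,0],[0,0,0,0]]'
```

```text
clock: 5.03
tool_pos: [0.5229, -0.112, 0.0783]
eef_rot: [0.999, 0.032, 0.001, 0.0]
contact_force: [0.0, -0.9, 6.8]
width: 0.0352
grip_force: 57.6
clock: 5.62
tool_pos: [0.5209, -0.1121, 0.0783]
eef_rot: [0.999, 0.032, 0.004, 0.0]
contact_force: [8.7, 3.5, 1.1]
width: 0.0352
grip_force: 57.5
```

```bash
python3 -m pendant '[[-0.1,0,0,0],[-0.1,0,0,0],[-0.1,0,0,0],[-0.1,0,0,0],[-0.1,0,0,0],[-0.1,0,0,0],[0,0,0,0]]' 0.405
python3 -m pendant '[[0,0,0,0],[0,0,0,0]]'
```

```text
clock: 6.2
tool_pos: [0.5197, -0.1123, 0.0784]
eef_rot: [0.999, 0.031, 0.009, 0.0]
contact_force: [18.9, 7.4, -7.2]
width: 0.0353
grip_force: 55.8
clock: 6.37
tool_pos: [0.5194, -0.1123, 0.0784]
eef_rot: [0.999, 0.031, 0.008, 0.0]
contact_force: [17.7, 7.8, -7.1]
width: 0.0354
grip_force: 55.9
```

```bash
python3 -m pendant '[[-0.1,0,0,0],[-0.1,0,0,0],[-0.1,0,0,0],[-0.1,0,0,0],[0,0,0,0],[0,0,0,0]]'
python3 -m pendant '[[-0.1,0,0,0],[-0.1,0,0,0],[-0.1,0,0,0],[-0.1,0,0,0],[0,0,0,0],[0,0,0,0]]'
```

```text
clock: 6.87
tool_pos: [0.51, -0.1128, 0.0783]
eef_rot: [0.999, 0.032, 0.004, 0.0]
contact_force: [5.0, 3.7, 3.7]
width: 0.0355
grip_force: 57.3
clock: 7.37
tool_pos: [0.5056, -0.113, 0.0783]
eef_rot: [0.999, 0.032, 0.003, 0.0]
contact_force: [4.3, 3.9, 3.8]
width: 0.0351
grip_force: 57.4
```

```bash
python3 -m pendant '[[-0.1,0,0,0],[-0.1,0,0,0],[-0.1,0,0,0],[-0.1,0,0,0],[-0.1,0,0,0],[-0.1,0,0,0],[-0.1,0,0,0],[-0.1,0,0,0],[-0.1,0,0,0],[-0.1,0,0,0],[-0.1,0,0,0],[-0.1,0,0,0]]'
python3 -m pendant '[[-0.1,0,0,0],[-0.1,0,0,0],[-0.1,0,0,0],[-0.1,0,0,0],[-0.1,0,0,0],[-0.1,0,0,0],[-0.1,0,0,0],[-0.1,0,0,0],[-0.1,0,0,0],[0,0,0,0],[0,0,0,0]]'
```

```text
clock: 8.37
tool_pos: [0.4941, -0.1137, 0.0783]
eef_rot: [0.999, 0.031, 0.004, 0.0]
contact_force: [5.1, 4.4, 3.6]
width: 0.0351
grip_force: 57.3
clock: 9.28
tool_pos: [0.4831, -0.1143, 0.0783]
eef_rot: [0.999, 0.032, 0.002, 0.0]
contact_force: [0.5, 4.2, 8.0]
width: 0.035
grip_force: 57.7
```

```bash
python3 -m pendant '[[-0.1,0,0,0],[-0.1,0,0,0],[-0.1,0,0,0],[0,0,0,0],[0,0,0,0]]'
python3 - <<'E'
from h import *
import cv2
a=optics.snapshot("side")[140:230,210:330];b=optics.snapshot("wrist")[80:350,150:410]
a=cv2.resize(a,(533,400),interpolation=cv2.INTER_CUBIC);b=cv2.resize(b,(267,277));o=np.zeros((400,800,3),np.uint8);o[:,:533]=a;o[:277,533:]=b
cv2.imwrite("pics/c3.png",o)
E
```

```text
clock: 9.7
tool_pos: [0.482, -0.1144, 0.0783]
eef_rot: [0.999, 0.031, 0.004, -0.0]
contact_force: [5.5, 6.1, 3.7]
width: 0.0352
grip_force: 57.1
```

View pics/c3.png

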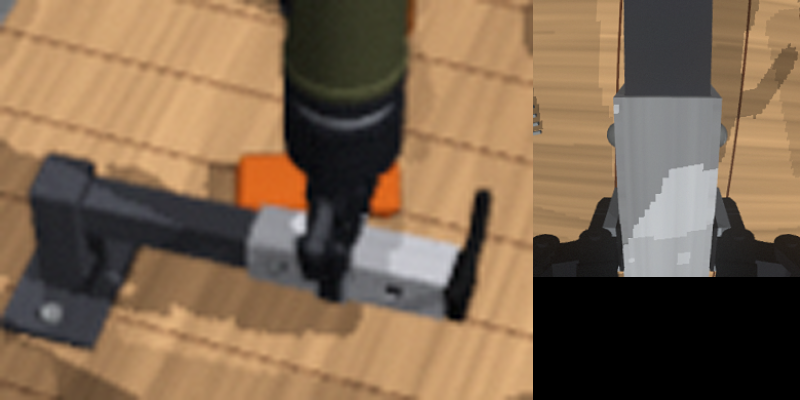

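Both pins have sprung out near the sleeve's inner end, at (612,135) and (722,135) in the wrist crop, and the slide now resists pushing. It looks locked, so I'll let go and rise.

```bash
python3 -m pendant '[[0.1,0,0,0],[0.1,0,0,0],[0,0,0,0]]'
python3 -m pendant '[[0,0,0,0],[0,0,0,0],[0,0,0,0],[0,0,0,0],[0,0,0,0],[0,0,0,0],[0,0,0,0],[0,0,0,0]]' 1
python3 -m pendant '[[0,0,-1,0],[0,0,-2,0],[0,0,-2,0],[0,0,-2,0],[0,0,-2,0],[0,0,-2,0],[0,0,-2,0],[0,0,-2,0],[0,0,-1,0],[0,0,0,0],[0,0,0,0],[0,0,0,0]]'
python3 - <<'E'
from h import *
import cv2
s=status.observe();print(s["tool_pos"])
a=optics.snapshot("side")[140:230,210:330];b=optics.snapshot("wrist")[80:350,150:410]
a=cv2.resize(a,(400,300),interpolation=cv2.INTER_CUBIC);b=cv2.resize(b,(400,415));o=np.zeros((415,800,3),np.uint8);o[:300,:400]=a;o[:,400:]=b
cv2.imwrite("pics/c4.png",o)
E
```

```text
clock: 10.05
tool_pos: [0.4822, -0.1144, 0.0783]
eef_rot: [0.999, 0.032, 0.002, 0.0]
contact_force: [1.1, 4.1, 8.3]
width: 0.0357
grip_force: 57.8
clock: 10.72
tool_pos: [0.4803, -0.1145, 0.0772]
eef_rot: [0.999, 0.032, -0.0, -0.0]
contact_force: [0.5, -0.0, 0.4]
width: 0.0853
grip_force: 0.0
clock: 11.72
tool_pos: [0.4796, -0.1142, 0.2361]
eef_rot: [0.999, 0.032, -0.001, -0.0]
contact_force: [-0.3, 0.0, 0.4]
width: 0.0855
grip_force: 0.0
[ 0.47956671 -0.11422001  0.23606589]
```

View pics/c4.png

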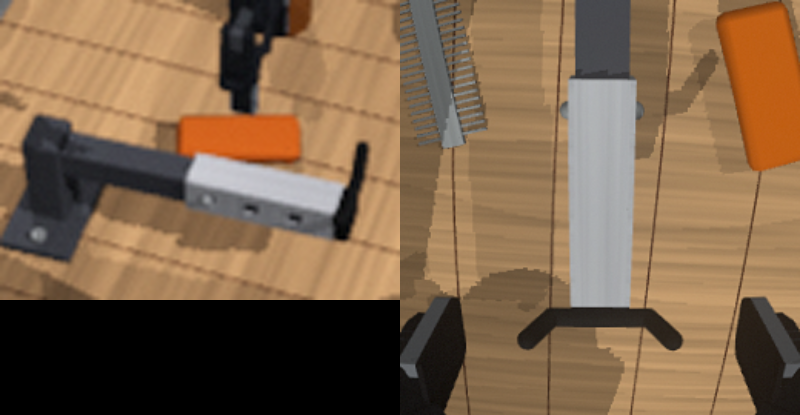

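Both pins stand proud in the inner holes, at (565,110) and (640,110), and the gripper is clear.

```bash
python3 -c "from rig import order;print(order.finish_job())"
```

```text
the job is handed in; nothing more can be done
None
```

The sleeve is one hole further out with both pins sprung out and locked, the grip readings stayed below 58 N, nothing else on the bench was touched, and I handed the job in at about 12 s.

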